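Return a spent filter cartridge through the sprung flap

TASK

Slide the locking bar on the return box fully aside, then push the slim steel filter cartridge through the box's sprung flap so that it drops inside and the flap snaps shut behind it. Leave the bar open and do not disturb the other things on the bench.

Things in the scene. Friction and masses are not known exactly. Their poses are not given: they have to be found in the camera images.
- cartridge_mid (a point): Slim steel filter cartridge, loose, standing upright on the bench: a cylinder 26 mm in diameter, 100 mm tall in all, chamfered at both ends, the top 6 mm being a nipple 14 mm in diameter; about 160 g. The point is its centre, 50 mm above its foot; z runs along it to the nipple. The slimmest of the small standing things.
- returnbox: Grey return box fixed to the bench, 200 mm deep (x), 240 wide (y), 304 high. Origin: centre of its underside; front to its own -x. Above a 148 mm upright front an aluminium face slopes up and back at 40 degrees to the horizontal, 130 mm long; behind it a rear housing with a 12 mm brow at 282 mm rises upright, leaving no room for a tool pointing straight down at the flap. Hollow, floor 6 mm thick.
- mouth (a point): Centre of the flap's opening, in the outer plane of the sloping face (box coordinates -35, -50, 203 mm), axes those of the box. The opening is 56 mm wide (box y), 44 up the slope. A flat chute floor 4 mm thick runs along its lower edge, from 30 mm outside the face to 60 inside, square to it. Push along it: the box's (0.643, 0, -0.766), the tool tilted 40 degrees from vertical.
- flap (a joint): Angle of the sprung flap, rad: 0 shut, swings inward to 1.5. A plate filling the opening, hinged along its upper edge; about 3 N at its lower edge opens it, rising to 6 N, and it snaps shut when free. It can pinch a part left half-way, which must then be pushed on from behind, up to about 45 mm past the face (shut fingers fit the opening).
- bar (a joint): Travel of the locking bar, m: near 0 (up to 0.012) it bars the opening, 0.07 is fully aside at its stop. It slides to the box's +y along the sloping face and stays where left (friction 2 N). The bar is 26 mm up the slope, 80 mm long, its outer side 8 mm off the face; at 0 its ends lie 32 mm to the -y and 48 mm to the +y side of the opening's centre.
- bar_fin (a point): Centre of the black grip fin on the bar near its +y end; axes: z square out of the face, y the way it slides. 12 mm thick (y), 22 mm up the slope, it stands from 8 to 40 mm off the face; the point is 24 mm off the face, level up the slope with the opening's centre and 38 mm to its +y side when the bar is at 0.
- ferrule: Bystander: loose steel spool piece 58 mm tall, flanges 50 mm in diameter. Origin at its underside.
- amber: Bystander: capped amber bottle 42 mm in diameter, 95 mm tall. Origin at its underside.
- jar: Bystander: jar with white cap, 52 mm in diameter, 60 mm tall. Origin at its underside.
- flask: Bystander: round glass flask on a cork ring, 96 mm across, 141 mm tall. Origin at its underside.
- clampring: Bystander: aluminium ring lying flat, 68 mm across, 14 mm high. Origin at its underside.
- spanner: Bystander: spanner lying flat, 160 mm long. Origin at its underside.
- endcap: Bystander: flat steel end cap, 64 mm across, 12 mm high. Origin at its underside.
Not all that is in view belongs to the job. What is shaped like the part that bears cartridge_mid but purple or turquoise is not meant.

How it is judged:
On the way, in this order (a step that is already met when the one before it is completed fails the run):
1. the locking bar is slid fully aside (60 mm or more) (value of joint bar above 0.06 m), for 0.2 s.
2. the cartridge pushes the flap open (value of joint flap above 0.4 rad and distance between cartridge_mid and mouth below 0.07 m), for 0.1 s.
At the end, for the whole second after the job is handed in: the cartridge lies inside the return box (its centre within the walls and lower than 100 mm), the flap is shut (under 0.1 rad) and the bar is still open (60 mm or more) (z of cartridge_mid in the frame of returnbox between 0 and 0.1 m and x of cartridge_mid in the frame of returnbox between -0.1 and 0.1 m and y of cartridge_mid in the frame of returnbox between -0.12 and 0.12 m and value of joint flap below 0.1 rad and value of joint bar above 0.06 m); the robot touches nothing.
It fails at once if a bystander is moved more than 25 mm (distance of any of ferrule, amber, jar, flask, clampring, spanner, endcap from where it was at the start of the episode above 0.025 m).
It also fails if it takes over 56 s, if anything falls off the work surface, if the arm or the gripper's body presses on something with over 40 N, if the wrist force passes 120 N, or if a joint passes its speed limit or range.

ROBOT

A 6-joint arm with a two-finger parallel gripper is mounted at the origin on the work surface. World frame = base frame: x ahead of the robot, y to its left, z up, the work surface at z = 0. Lengths are in m, angles in rad, forces in N, time in s.
With the tool pointing down it reaches from about 0.25 to 0.725 m from the base axis. Payload 4 kg.
Tool frame: the origin (TCP) lies at the very end of the fingers, on their centre line; the grasp point (between the pads) lies 19 mm behind it (bot.hold_point_z is the z of the grasp point in the tool frame, in m); z points along the fingers, y is the direction in which the jaws open and shut (so a half turn about z gives the same grasp; the last joint's range is limited). The gripper opens to 85 mm and grips with 20 to 120 N. Pads are 22 mm wide; open, the fingers measure 114 mm over their backs; the gripper's body (76 mm by 85 mm) begins 54 mm behind the grasp point. The pads swing forward as they close: fully open they stand 13 mm farther back than shut.
Start: joints at [0, 0.241, 0.005, 1.335, 0, 1.571], TCP at [0.5, -0, 0.231] pointing down, gripper open.
Joint ranges: [-2.72, 2.72], [-1.05, 1.87], [-1.09, 1.28], [-1.99, 2.15], [-1.42, 1.44], [-3.14, 3.14]. Speed limits (rad/s): [2.79, 2.79, 3.14, 3.14, 3.14, 3.14].

INTERFACE

Orientations are given as a unit quaternion [x, y, z, w].
In Python, from workcell import bot gives the robot as it stands.
- The arm moves only by the shell command python3 -m jog 'ROWS'. ROWS is JSON, a list that holds one entry, the list of rows, each a list of 7 numbers: the shift along the world's x, y, z in m, then the turn, a rotation vector about the world's x, y, z in degrees, then the closure in counts, from 0 (fully open) to 255 (shut). In form: [[[tx, ty, tz, ax, ay, az, fingers], ...]]. A call has 1 to 10 rows; each row is the pose to reach, as a shift and turn from the pose commanded when the call began; what a row does not reach only later rows make up. A row lasts 1/12 s, in which the tool goes at most 41.7 mm and 7.16 degrees, less where a joint would pass 70% of its speed; a pose out of reach is approached as far as the arm can. A call with a gripper value outside its range is refused whole. The fingers move at their own pace and stop on an object; the grip force is fixed at half the most. Time passes only in rows, so rows that repeat a pose let the fingers close. It gives the time, the measured TCP pose, the force and the opening at its end, in the units of the state.
- bot.get_obs(): the state, without advancing time (a new reading comes with each control period).
- bot.camera(name): name is "scene" or "side" or "wrist"; returns the picture (384x512x3 uint8, blue, green, red); there is no depth.
- bot.camera_model(name): a dict with "K" (3x3 intrinsics, pixels), "T" (4x4, takes a point from camera to world coordinates). Camera axes: x right, y down, z forward; pixel columns grow to the right and rows downward; lengths in m; the calibration is good to about 2 mm. A picture is of the moment at which its call begins: read the wrist's pose just before it. camera_model takes no time and is no camera call; for the wrist camera it gives the pose at the moment of the call.
- bot.job_done(): hands the job in, once; it reports no verdict.
The state is a dict: "clock": time; "joint_pos": joint angles; "joint_vel": joint speeds; "tau": joint torques, N m; "eef_pos": TCP position; "tool_rot": TCP orientation; "ft_force": force on the tool from outside, world axes, zero at the start; "ft_torque": the same for the moment, N m; "grip_width": finger opening in m.
Only numpy, scipy, OpenCV 4.12 (cv2) and the standard library are available. Lean on these libraries where they do the work, as an engineer would, in place of code of your own. Each camera call takes 0.05 s, during which the arm holds its last target. There are 200 camera calls.

## Working session

There is one attempt and no reset: what is moved stays moved. The work goes in short steps, Python scripts to look and compute and a shell command to move; the robot and the scene stay as the last step left them, time stands still between calls to the robot, and variables do not carry over. Pictures are saved under pics/ and viewed, about 8 in all and at most 12, crops included, and the job is handed in when it is done.

```bash
mkdir -p pics; ls; python3 - <<'E'
from workcell import bot
import cv2,numpy as np
o=bot.get_obs();print(o['clock'],o['eef_pos'],o['tool_rot'],o['grip_width'])
for n in("scene","side"):
    cv2.imwrite(f"pics/{n}0.png",bot.camera(n))
    m=bot.camera_model(n);print(n,np.round(m['K'],1).tolist(),np.round(m['T'],4).tolist())
a=cv2.imread("pics/scene0.png");b=cv2.imread("pics/side0.png")
cv2.imwrite("pics/both0.png",np.vstack([a,b]))
E
```

```text
pics
0.0 [ 4.99357889e-01 -1.64376514e-05  2.30407008e-01] [ 0.70711133  0.70710145 -0.00075083 -0.00074025] 0.08539312523612023
scene [[422.9, 0.0, 253.1], [0.0, 422.9, 198.1], [0.0, 0.0, 1.0]] [[0.6952, 0.4409, -0.5677, 1.1478], [0.7188, -0.4258, 0.5495, -0.6681], [0.0006, -0.7901, -0.6129, 0.8329], [0.0, 0.0, 0.0, 1.0]]
side [[411.4, 0.0, 257.9], [0.0, 411.4, 190.8], [0.0, 0.0, 1.0]] [[0.8337, -0.4157, 0.3635, 0.1061], [-0.5522, -0.6231, 0.554, -0.7085], [-0.0038, -0.6626, -0.749, 1.0616], [0.0, 0.0, 0.0, 1.0]]
```

View pics/scene0.png

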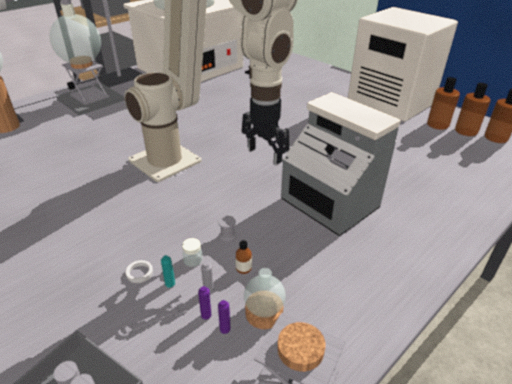

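View pics/side0.png

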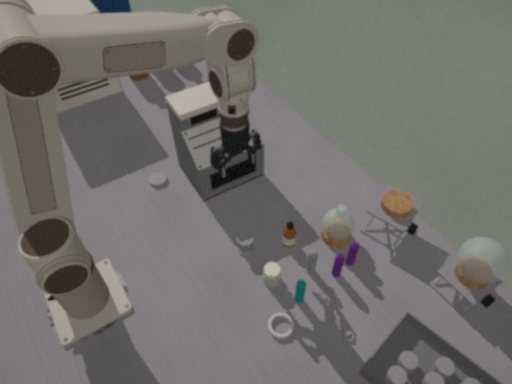

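The scene view shows the box around (340,160). The cartridge candidates are grey at about (207,275), purple at (205,303) and (224,316), and turquoise at (168,271). The grey one at (207,275) fits, because it is steel and slim. The grey piece at (228,228) is the wider spool. I'll confirm with crops.

```bash
python3 - <<'E'
import cv2,numpy as np
a=cv2.imread("pics/scene0.png");b=cv2.imread("pics/side0.png")
r=lambda i,s:cv2.resize(i,None,fx=s,fy=s,interpolation=cv2.INTER_CUBIC)
c1=r(a[210:340,120:300],4.4);cv2.imwrite("pics/c1.png",c1)
c2=r(a[90:230,275:400],4);c3=r(b[75:215,155:275],3.3)
h=np.zeros((560,900,3),np.uint8);h[:,:500]=c2;h[:c3.shape[0],500:500+c3.shape[1]]=c3
cv2.imwrite("pics/c2.png",h[:,:800] if 0 else cv2.resize(h,(800,498)))
E
```

```text
(no output)
```

View pics/c1.png

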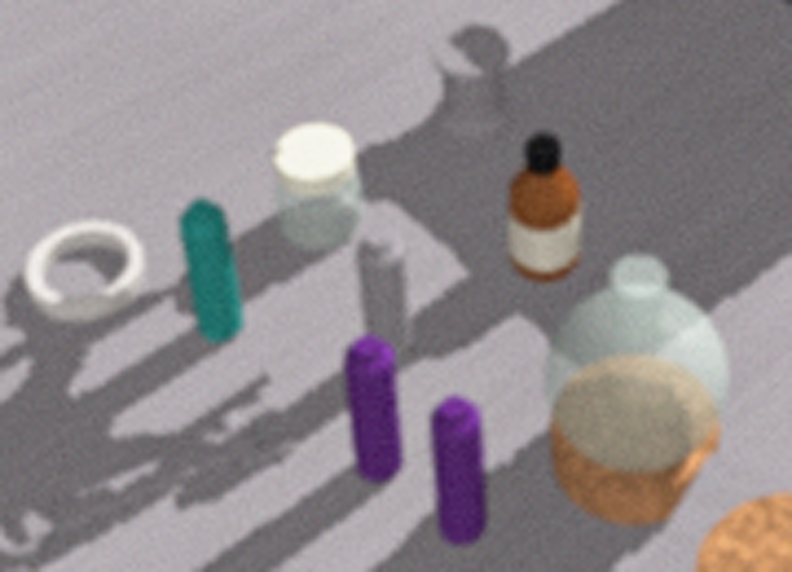

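View pics/c2.png

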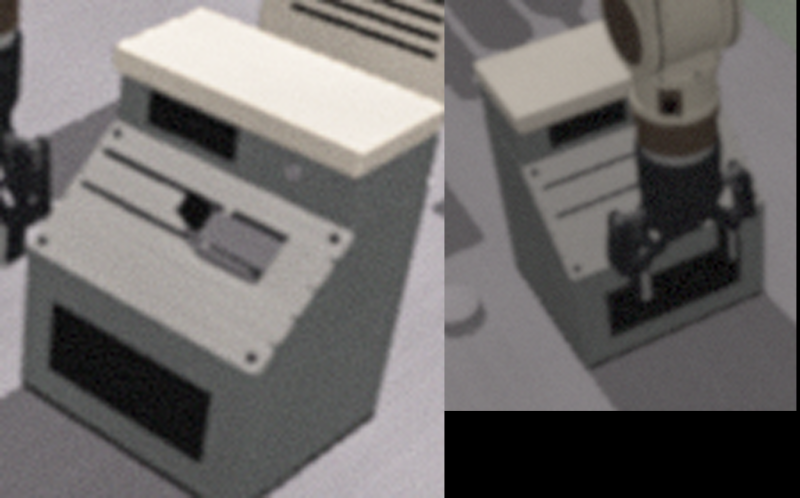

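The grey cartridge is confirmed in the crop: its nipple is at scene pixel (206,262), with a purple one partly in front of its foot. In the box crop, the fin is to the left of the bar and the opening is to the right.

```bash
cat > h.py <<'E'
from workcell import bot
import numpy as np,cv2
def ray(n,uv,m=None):
    m=m or bot.camera_model(n);K,T=np.array(m['K']),np.array(m['T'])
    d=T[:3,:3]@np.linalg.solve(K,[uv[0],uv[1],1.]);return T[:3,3],d
def plane(n,uv,z):
    o,d=ray(n,uv);return o+d*(z-o[2])/d[2]
def proj(n,p,m=None):
    m=m or bot.camera_model(n);K,T=np.array(m['K']),np.array(m['T'])
    q=K@(T[:3,:3].T@(np.array(p)-T[:3,3]));return q[:2]/q[2]
E
python3 - <<'E'
from h import *
np.set_printoptions(precision=4,suppress=True)
f=lambda u,v:(275+u/3.556,90+v/3.556)
R=[plane("scene",f(*p),.304) for p in[(118,45),(205,8),(443,105),(358,160)]]
print("roof",*R); print([np.linalg.norm(R[i]-R[(i+1)%4]) for i in range(4)])
F=[plane("scene",f(*p),.148) for p in[(28,240),(260,372)]];print("front",*F,np.linalg.norm(F[0]-F[1]))
G=[plane("scene",f(*p),0) for p in[(22,388),(375,412)]];print("base",*G)
for p in F+R: d=0
e=F[0]-F[1];e/=np.linalg.norm(e);print("y axis",e, "yaw",np.degrees(np.arctan2(-e[0],e[1])))
e=R[0]-R[3];print("yaw roof",np.degrees(np.arctan2(-e[0],e[1])))
e=R[1]-R[2];print("yaw roof",np.degrees(np.arctan2(-e[0],e[1])))
a=cv2.imread("pics/scene0.png")
# cartridge: nipple top centre
g=lambda u,v:(120+u/4.4,210+v/4.4)
for z,p in((.1,(379,230)),(.0,(391,345)),(.0,(220,330)),):print("cart",z,plane("scene",g(*p),z))
for s,t in(("ferr",(480,40,.058)),("jar",(316,148,.06)),("amber",(544,140,.095)),("ring",(85,265,.007)),("teal",(205,207,.1)),("pur1",(371,342,.1)),("pur2",(456,403,.1))):print(s,plane("scene",g(*t[:2]),t[2]))
c=plane("scene",g(379,230),.1);print("side proj of cart",proj("side",c))
E
```

```text
roof [0.446  0.2316 0.304 ] [0.4505 0.3402 0.304 ] [0.6838 0.3281 0.304 ] [0.6862 0.2098 0.304 ]
[np.float64(0.10863942250836399), np.float64(0.2335868433233569), np.float64(0.11832155735179935), np.float64(0.24112854258817173)]
front [0.4323 0.1494 0.148 ] [0.6789 0.1391 0.148 ] 0.24680169056852266
base [0.4428 0.1397 0.    ] [ 0.6828  0.3387 -0.    ]
y axis [-0.9991  0.0419  0.    ] yaw 87.59894731470094
yaw roof 84.79502294569778
yaw roof 87.02494780726309
cart 0.1 [ 0.5699 -0.263   0.1   ]
cart 0.0 [ 0.5659 -0.2596  0.    ]
cart 0.0 [ 0.4887 -0.3235  0.    ]
ferr [ 0.4525 -0.0888  0.058 ]
jar [ 0.4604 -0.2257  0.06  ]
amber [ 0.5767 -0.1482  0.095 ]
ring [ 0.3975 -0.355   0.007 ]
teal [ 0.4907 -0.3203  0.1   ]
pur1 [ 0.6272 -0.3146  0.1   ]
pur2 [ 0.6859 -0.3088  0.1   ]
side proj of cart [310.2181 251.2055]
```

```bash
python3 -m jog '[[[0.012,0.022,0.01,7,-0.2,-0.6,60],[0.024,0.044,0.02,14,-0.4,-1.2,120],[0.036,0.066,0.03,21,-0.6,-1.8,120],[0.048,0.088,0.04,28,-0.8,-2.3,120],[0.06,0.11,0.05,34,-1.0,-2.9,120],[0.07,0.125,0.06,40,-1.2,-3.4,120],[0.07,0.125,0.06,40,-1.2,-3.4,120],[0.07,0.125,0.06,40,-1.2,-3.4,120]]]'
python3 - <<'E'
from h import *
m=bot.camera_model("wrist");w=bot.camera("wrist");s=bot.camera("side")
np.savez("w1.npz",K=m['K'],T=m['T']);print(np.round(m['K'],1).tolist(),np.round(m['T'],4).tolist())
cv2.imwrite("pics/w1.png",w);cv2.imwrite("pics/s1.png",s)
E
```

```text
clock: 0.77
eef_pos: [0.5696, 0.1241, 0.2896]
tool_rot: [0.686, 0.643, 0.247, -0.235]
ft_force: [-0.1, 0.3, 0.0]
grip_width: 0.0452
[[271.3, 0.0, 251.7], [0.0, 271.3, 192.1], [0.0, 0.0, 1.0]] [[0.9982, -0.0571, 0.0204, 0.5679], [-0.0606, -0.9229, 0.3803, 0.0916], [-0.0028, -0.3809, -0.9246, 0.4473], [0.0, 0.0, 0.0, 1.0]]
```

View pics/w1.png

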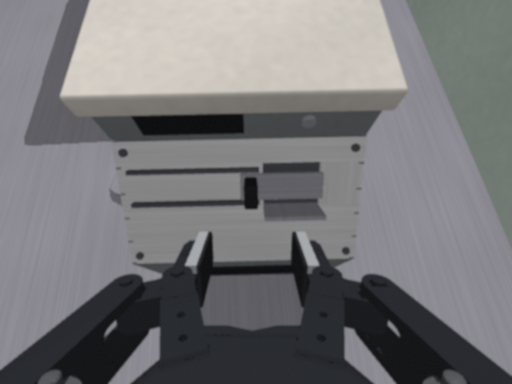

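The wrist view shows the face corners near (115,140), (364,137), (353,260) and (135,264). The fin is at (251,193), the bar spans u 242–323, and the opening is about u 263–320, v 163–217.

```bash
python3 - <<'E'
from h import *
from scipy.optimize import least_squares
np.set_printoptions(precision=4,suppress=True)
z=np.load("w1.npz");m=dict(K=z['K'],T=z['T'])
def pl(uv,h):
    o,d=ray("",uv,m);return o+d*(h-o[2])/d[2]
for uv,h in (((115,140),.2316),((364,137),.2316),((135,264),.148),((353,259),.148)):print(pl(uv,h))
# joint fit of box pose x,y,yaw to wrist + scene + roof corners (reprojection)
sm=bot.camera_model("scene")
f=lambda u,v:(275+u/3.556,90+v/3.556)
obs=[(m,(115,140),(0,.12,.2316)),(m,(364,137),(0,-.12,.2316)),(m,(135,264),(-.1,.12,.148)),(m,(353,259),(-.1,-.12,.148)),
(sm,f(28,240),(-.1,.12,.148)),(sm,f(260,372),(-.1,-.12,.148)),(sm,f(205,8),(.1,.12,.304)),(sm,f(443,105),(.1,-.12,.304))]
def W(p,q):
    c,s=np.cos(p[2]),np.sin(p[2]);return np.array([p[0]+c*q[0]-s*q[1],p[1]+s*q[0]+c*q[1],q[2]])
def res(p,o):return np.concatenate([proj("",W(p,q),M)-uv for M,uv,q in o])
for o in(obs[:4],obs[4:],obs):
    r=least_squares(lambda p:res(p,o),[.56,.24,1.5]);print(r.x,np.degrees(r.x[2]),r.fun.round(1))
p=r.x
p=least_squares(lambda p:res(p,obs[:4]),[.56,.24,1.5]).x
print("mouth",W(p,(-.035,-.05,.203)))
n=np.array([-.643,0,.766]);u=np.array([.766,0,.643]);M0=np.array([-.035,-.05,.203])
for a in(.022,-.022):print("opening",[proj("",W(p,M0+[0,b,0]+a*u),m).round(1) for b in(.028,-.028)])
for t in(0,.006,.012):print("fin",t,[proj("",W(p,M0+[0,.038+t,0]+n*k),m).round(1) for k in(.008,.04)],"bar ends",[proj("",W(p,M0+[0,e+t,0]+n*.008),m).round(1) for e in(-.032,.048)])
E
```

```text
[0.4482 0.2409 0.2316]
[0.6811 0.2296 0.2316]
[0.444  0.1389 0.148 ]
[0.6792 0.1298 0.148 ]
[0.5652 0.2353 1.5292] 87.61506271652306 [-3.2  0.7  4.1 -0.9 -2.5 -1.3  1.5 -0.6]
[0.5607 0.2406 1.5337] 87.87525494913015 [ 0.2  1.1 -1.3  0.1 -0.6 -1.1  1.7 -0.9]
[0.565  0.2355 1.5299] 87.65823950306046 [-3.4  0.6  3.8 -1.1 -2.6 -1.3  1.3 -0.9  0.1  2.2 -1.3  1.7 -0.3 -0.1
  2.2  0.4]
mouth [0.6137 0.1983 0.203 ]
opening [array([263.8, 162.5]), array([322. , 161.5])]
opening [array([263.9, 205.5]), array([319.3, 204.4])]
fin 0 [array([253.9, 187. ]), array([254.5, 197.8])] bar ends [array([326.9, 185.7]), array([243.4, 187.2])]
fin 0.006 [array([247.6, 187.2]), array([247.4, 198. ])] bar ends [array([320.6, 185.8]), array([237.1, 187.3])]
fin 0.012 [array([241.3, 187.3]), array([240.3, 198.1])] bar ends [array([314.4, 185.9]), array([230.9, 187.5])]
```

```bash
python3 -m jog '[[[0,0.021,-0.018,0,0,0.5,120],[0,0.037,-0.037,0,0,1.1,120],[0.001,0.053,-0.056,0,0,1.1,120],[0.001,0.062,-0.067,0,0,1.1,120],[0.001,0.0695,-0.076,0,0,1.1,120],[0.001,0.0695,-0.076,0,0,1.1,120],[0.001,0.0695,-0.076,0,0,1.1,200],[0.001,0.0695,-0.076,0,0,1.1,255],[0.001,0.0695,-0.076,0,0,1.1,255],[0.001,0.0695,-0.076,0,0,1.1,255]]]'
python3 - <<'E'
from h import *
cv2.imwrite("pics/w2.png",bot.camera("wrist")[100:340,130:390])
E
```

```text
clock: 1.7
eef_pos: [0.5717, 0.194, 0.2167]
tool_rot: [0.678, 0.65, 0.248, -0.236]
ft_force: [-0.7, -1.0, 3.1]
grip_width: 0.0108
```

View pics/w2.png

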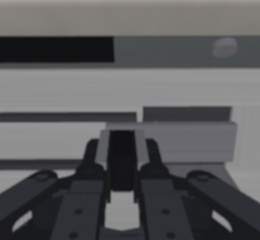

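The pads hold the fin, with a width of about 11 mm. Next I slide along (-0.999, 0.04).

```bash
python3 -m jog '[[[-0.012,0.0005,0,0,0,0,255],[-0.024,0.001,0,0,0,0,255],[-0.036,0.0015,0,0,0,0,255],[-0.048,0.002,0,0,0,0,255],[-0.058,0.0023,0,0,0,0,255],[-0.066,0.0026,0,0,0,0,255],[-0.066,0.0026,0,0,0,0,255],[-0.070,0.0028,0,0,0,0,255],[-0.070,0.0028,0,0,0,0,255],[-0.070,0.0028,0,0,0,0,255]]]'; python3 -c "
from h import *
print(bot.get_obs()['eef_pos'],bot.get_obs()['ft_force'])"
```

```text
clock: 2.58
eef_pos: [0.5047, 0.1966, 0.2166]
tool_rot: [0.678, 0.651, 0.249, -0.234]
ft_force: [8.0, -1.0, 1.9]
grip_width: 0.0108
[0.50466975 0.19664127 0.21661179] [ 7.99661274 -0.97174471  1.89021875]
```

The bar is at its stop after 67 mm of travel, with an 8 N reaction. Now I release, back off and go over to the cartridge.

```bash
python3 -m jog '[[[0.003,0,0,0,0,0,120],[0.003,0,0,0,0,0,120],[0.003,0,0,0,0,0,120],[0.003,-0.013,0.015,0,0,0,120],[0.003,-0.032,0.038,0,0,0,120],[0.003,-0.055,0.065,0,0,0,120],[0.003,-0.077,0.092,0,0,0,120],[0.01,-0.11,0.092,-7,0,0,120],[0.018,-0.145,0.092,-14,0,0,120],[0.026,-0.18,0.092,-21,0,0,120]]]'
python3 -m jog '[[[0.008,-0.038,0,-6.5,0,0,100],[0.016,-0.076,-0.005,-13,0,0,100],[0.024,-0.114,-0.02,-19,0,0,100],[0.032,-0.152,-0.035,-19,0,0,100],[0.038,-0.19,-0.055,-19,0,0,100],[0.042,-0.228,-0.07,-19,0,0,100],[0.042,-0.237,-0.08,-19,0,0,100],[0.042,-0.237,-0.08,-19,0,0,100],[0.042,-0.237,-0.08,-19,0,0,100]]]'
python3 - <<'E'
from h import *
from scipy.spatial.transform import Rotation as R
o=bot.get_obs();print(o['eef_pos'],np.round(R.from_quat(o['tool_rot']).as_matrix(),3).tolist(),o['grip_width'])
m=bot.camera_model("wrist");w=bot.camera("wrist");s=bot.camera("scene")
np.savez("w3.npz",K=m['K'],T=m['T']);print(proj("",(.57,-.262,.1),m),proj("",(.57,-.262,0),m))
cv2.imwrite("pics/w3.png",w);cv2.imwrite("pics/sc3.png",s)
E
```

```text
clock: 3.42
eef_pos: [0.5271, 0.015, 0.3082]
tool_rot: [0.711, 0.684, 0.122, -0.107]
ft_force: [0.7, 0.1, -0.9]
grip_width: 0.045
clock: 4.17
eef_pos: [0.5679, -0.2195, 0.2258]
tool_rot: [0.719, 0.695, 0.009, 0.007]
ft_force: [0.6, 0.6, -1.4]
grip_width: 0.052
[ 0.5678822  -0.21953218  0.22580228] [[0.034, 0.999, 0.023], [0.999, -0.034, 0.002], [0.003, 0.023, -1.0]] 0.05202082037014764
[252.1550128  223.27850654] [250.35989867 194.70725457]
```

View pics/w3.png

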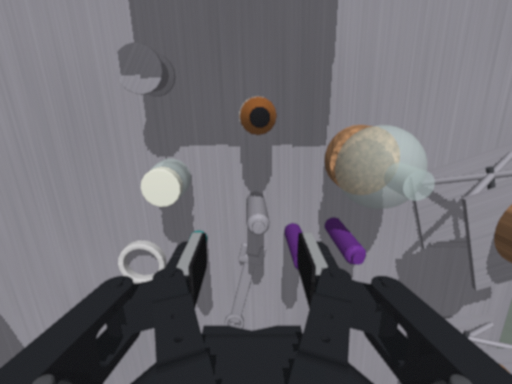

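The wrist view shows the steel cartridge from its foot at (256,195) to its nipple at (259,226). Its neighbours are clear, and the spanner lies flat below it at (240,290).

```bash
python3 - <<'E'
from h import *
z=np.load("w3.npz");m=dict(K=z['K'],T=z['T'])
def pl(uv,h):
    o,d=ray("",uv,m);return (o+d*(h-o[2])/d[2]).round(4)
w=cv2.imread("pics/w3.png");g=cv2.GaussianBlur(cv2.cvtColor(w,6),(3,3),0)
for r in range(186,240,4):print(r,g[r,238:280:2])
print(pl((259,226),.1),pl((257,190),0))
sm=bot.camera_model("scene");print([proj("scene",p) for p in((.575,-.265,.1),)])
E
```

```text
186 [140 140 138 131 113  96  93  93  92  93  93  93  93  96 116 133 136 137
 137 136 134]
190 [141 140 138 136 135 122 102  92  89  88  91  92 101 119 131 134 136 137
 137 136 134]
194 [141 141 138 136 135 125  98  80  81  80  79  79  97 132 135 134 135 137
 137 136 134]
198 [141 141 139 135 119 108 117 125 131 134 133 126 113 120 133 135 135 137
 137 137 135]
202 [141 141 139 134 111 105 119 127 133 136 136 132 123 115 127 134 135 137
 137 137 135]
206 [140 140 139 134 110 106 120 128 133 136 136 133 125 115 120 133 135 137
 137 137 136]
210 [140 141 140 134 110 108 120 129 133 136 136 133 128 117 113 130 136 137
 138 138 136]
214 [139 141 140 134 112 108 122 135 144 152 157 152 142 126 110 122 135 137
 138 138 136]
218 [139 140 140 134 112 117 142 154 158 160 161 160 156 151 136 122 132 137
 138 138 137]
222 [139 140 139 134 118 126 141 139 136 142 145 142 136 138 135 123 128 136
 138 138 138]
226 [139 140 139 137 126 117 130 127 138 142 142 140 138 131 123 114 130 136
 138 138 137]
230 [138 139 139 137 126  99 104 117 132 140 138 138 133 121 114 127 135 136
 138 138 137]
234 [138 139 139 137 126 100  93  92  94  99 102 100  98 121 137 136 136 137
 138 138 138]
238 [138 138 138 137 126 100  94  94  94  92  93  93  98 124 138 137 136 137
 138 138 138]
[ 0.5773 -0.2655  0.1   ] [ 0.5797 -0.2554  0.    ]
[array([206.83944468, 263.85021823])]
```

```bash
python3 - <<'E'
from h import *
z=np.load("w3.npz");m=dict(K=z['K'],T=z['T'])
for y in(-.264,-.268):
    for dy,h in((.013,.003),(.013,.09),(-.013,.09),(0,.1),(.007,.1),(-.007,.1)):print(y,dy,h,proj("",(.576,y+dy,h),m).round(1))
E
```

```text
-0.264 0.013 0.003 [254.4 187.7]
-0.264 0.013 0.09 [257.1 210.1]
-0.264 -0.013 0.09 [257.7 231.7]
-0.264 0 0.1 [257.8 224.8]
-0.264 0.007 0.1 [257.6 218.7]
-0.264 -0.007 0.1 [258.  230.7]
-0.268 0.013 0.003 [254.5 190.5]
-0.268 0.013 0.09 [257.2 213.5]
-0.268 -0.013 0.09 [257.8 234.9]
-0.268 0 0.1 [257.9 228.2]
-0.268 0.007 0.1 [257.7 222.2]
-0.268 -0.007 0.1 [258.1 234.1]
```

```bash
python3 -m jog '[[[0.005,-0.025,0,0,0.7,0,100],[0.008,-0.0465,-0.03,0,1.3,0,100],[0.008,-0.0465,-0.065,0,1.3,0,100],[0.008,-0.0465,-0.1,0,1.3,0,100],[0.008,-0.0465,-0.13,0,1.3,0,100],[0.008,-0.0465,-0.155,0,1.3,0,100],[0.008,-0.0465,-0.165,0,1.3,0,100],[0.008,-0.0465,-0.165,0,1.3,0,100],[0.008,-0.0465,-0.165,0,1.3,0,180],[0.008,-0.0465,-0.165,0,1.3,0,255]]]'
python3 -m jog '[[[0,0,0,0,0,0,255],[0,0,0,0,0,0,255],[0,0,0,0,0,0,255],[0,0,0,0,0,0,255]]]'
```

```text
clock: 5.1
eef_pos: [0.579, -0.2664, 0.0652]
tool_rot: [0.718, 0.696, 0.002, 0.004]
ft_force: [-0.2, 1.2, 0.2]
grip_width: 0.0286
clock: 5.43
eef_pos: [0.5786, -0.2668, 0.0654]
tool_rot: [0.719, 0.695, 0.002, 0.004]
ft_force: [-1.4, 0.2, 6.0]
grip_width: 0.024
```

```bash
python3 -m jog '[[[0,0,0.015,0,0,0,255],[0,0,0.045,0,0,0,255],[0,0,0.08,0,0,0,255],[0,0,0.115,0,0,0,255],[0,0,0.15,0,0,0,255],[0.003,0.015,0.18,0,0,0,255],[0.006,0.045,0.2,0,0,0,255],[0.01,0.08,0.215,5,-0.2,0,255],[0.013,0.115,0.225,11,-0.4,0,255],[0.016,0.15,0.23,17,-0.7,0,255]]]'
python3 -m jog '[[[0.004,0.036,0,6,-0.2,0,255],[0.008,0.072,0,12,-0.5,0,255],[0.011,0.108,0,17,-0.7,0,255],[0.013,0.144,0,22,-0.9,0,255],[0.015,0.18,0,23,-0.9,0,255],[0.016,0.21,0,23,-0.9,0,255],[0.016,0.23,0,23,-0.9,0,255],[0.016,0.238,-0.002,23,-0.9,0,255],[0.016,0.238,-0.002,23,-0.9,0,255]]]'
python3 - <<'E'
from h import *
from scipy.spatial.transform import Rotation as R
o=bot.get_obs();Rm=R.from_quat(o['tool_rot']).as_matrix();print(o['eef_pos'],Rm.round(3).tolist(),o['grip_width'],o['ft_force'])
t=np.array(o['eef_pos']);print("want z",.643*.04,.643*.999,-.766)
m=bot.camera_model("wrist");w=bot.camera("wrist");s=bot.camera("scene")
np.savez("w4.npz",K=m['K'],T=m['T'])
print("foot",t+.065*Rm[:,2],proj("",t+.065*Rm[:,2],m),"mouth",proj("",(.6136,.1995,.203),m))
cv2.imwrite("pics/w4.png",w);cv2.imwrite("pics/sc4.png",s)
a=np.zeros((576,800,3),np.uint8);a[:,:]=0
a[:384,:512]=w;c=cv2.resize(s[90:230,260:404],None,fx=2,fy=2,interpolation=2);a[:280,512:800]=c
cv2.imwrite("pics/v4.png",a[:384])
E
```

```text
clock: 6.27
eef_pos: [0.5943, -0.1145, 0.2966]
tool_rot: [0.71, 0.688, 0.112, -0.099]
ft_force: [-0.6, 0.3, -1.7]
grip_width: 0.0244
clock: 7.02
eef_pos: [0.6084, 0.1235, 0.2906]
tool_rot: [0.675, 0.654, 0.249, -0.235]
ft_force: [-0.2, -0.2, -2.0]
grip_width: 0.0242
[0.60840604 0.12345755 0.29060102] [[0.021, 0.999, 0.029], [0.766, -0.034, 0.642], [0.642, 0.009, -0.766]] 0.0242040727569588 [-0.16030196 -0.16650824 -1.98175569]
want z 0.02572 0.6423570000000001 -0.766
foot [0.61026516 0.16518174 0.24079504] [251.95761996 204.9577447 ] mouth [253.79291953 185.15391363]
```

View pics/v4.png

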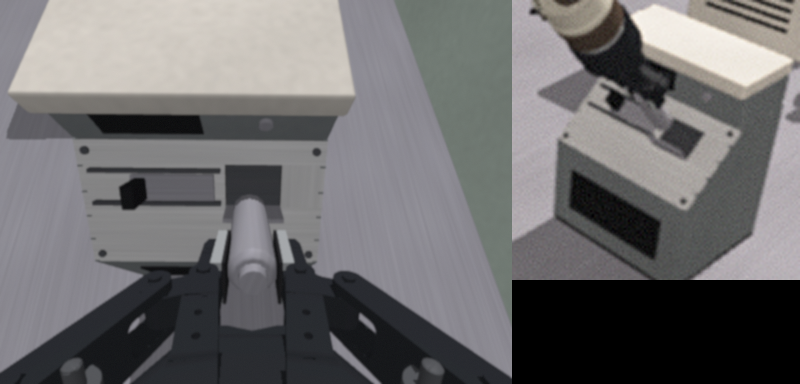

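The cartridge is held square to the face, and the opening (u 224–282, v 165–205) is clear of the bar. The predicted mouth centre (254,185) matches. I push in about 108 mm along the axis.

```bash
python3 -m jog '[[[0.002,0.0128,-0.0153,0,0,0,255],[0.003,0.0257,-0.0306,0,0,0,255],[0.003,0.0353,-0.0421,0,0,0,255],[0.004,0.0417,-0.0498,0,0,0,255],[0.004,0.0482,-0.0575,0,0,0,255],[0.004,0.0546,-0.0651,0,0,0,255],[0.005,0.061,-0.0728,0,0,0,255],[0.005,0.0693,-0.0827,0,0,0,255],[0.005,0.0693,-0.0827,0,0,0,255],[0.005,0.0693,-0.0827,0,0,0,255]]]'
python3 - <<'E'
from h import *
o=bot.get_obs();print(o['eef_pos'],o['ft_force'])
w=bot.camera("wrist");s=bot.camera("scene")
a=np.zeros((384,800,3),np.uint8);a[:384,:512]=w;a[:280,512:800]=cv2.resize(s[90:230,260:404],None,fx=2,fy=2,interpolation=2)
cv2.imwrite("pics/v5.png",a)
E
```

```text
clock: 7.95
eef_pos: [0.6144, 0.1889, 0.2055]
tool_rot: [0.677, 0.652, 0.248, -0.234]
ft_force: [3.5, 0.9, -10.1]
grip_width: 0.0242
[0.61438497 0.1889253  0.20549975] [  3.52322539   0.91726263 -10.06686648]
```

View pics/v5.png

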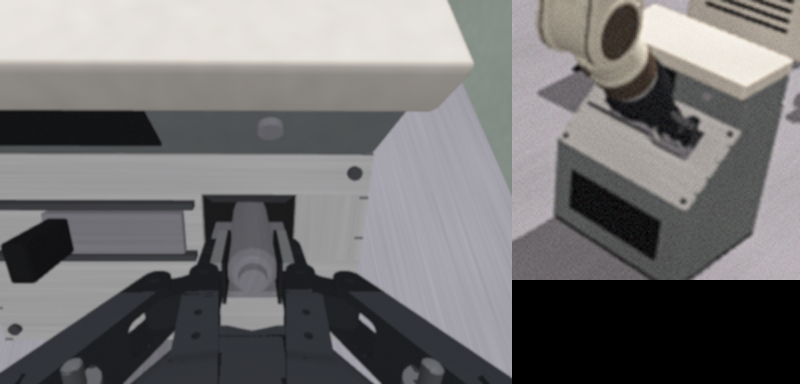

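The cartridge is in and the flap is pushed open. I release with a limited opening to stay clear of the bar end, then back off along the axis and shut the fingers.

```bash
python3 -m jog '[[[0,0,0,0,0,0,125],[0,0,0,0,0,0,125],[0,0,0,0,0,0,125],[0,-0.009,0.011,0,0,0,125],[-0.001,-0.022,0.026,0,0,0,125],[-0.002,-0.036,0.043,0,0,0,125],[-0.002,-0.048,0.057,0,0,0,180],[-0.002,-0.048,0.057,0,0,0,255],[-0.002,-0.048,0.057,0,0,0,255],[-0.002,-0.048,0.057,0,0,0,255]]]'
python3 - <<'E'
from h import *
o=bot.get_obs();print(o['eef_pos'],o['ft_force'],o['grip_width'])
w=bot.camera("wrist");s=bot.camera("scene")
a=np.zeros((384,800,3),np.uint8);a[:384,:512]=w;a[:280,512:800]=cv2.resize(s[90:230,260:404],None,fx=2,fy=2,interpolation=2)
cv2.imwrite("pics/v6.png",a)
E
```

```text
clock: 8.88
eef_pos: [0.6118, 0.1436, 0.2645]
tool_rot: [0.676, 0.653, 0.249, -0.235]
ft_force: [0.2, 0.4, -0.6]
grip_width: 0.0001
[0.61178083 0.14364135 0.26450572] [ 0.18879541  0.4226877  -0.60554597] 6.851648988684735e-05
```

View pics/v6.png

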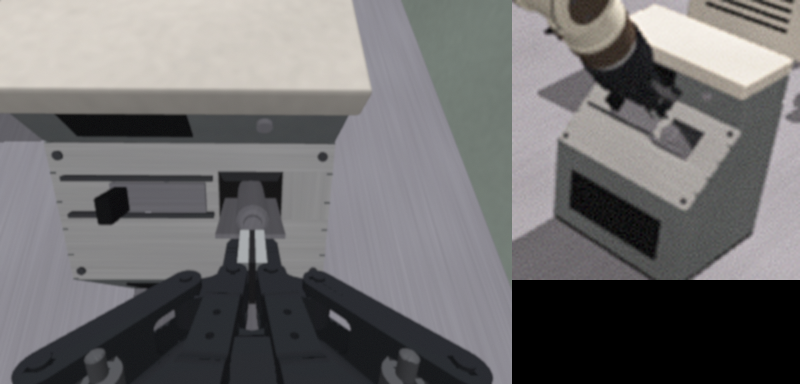

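The cartridge is pinched in the flap with its nipple at (252,215), and the shut fingers are directly behind it. I push on to about 40 mm past the face.

```bash
python3 -m jog '[[[0.001,0.0113,-0.0163,0,0,0,255],[0.001,0.0209,-0.028,0,0,0,255],[0.001,0.0305,-0.0393,0,0,0,255],[0.002,0.0402,-0.0508,0,0,0,255],[0.002,0.0498,-0.0623,0,0,0,255],[0.002,0.0594,-0.0738,0,0,0,255],[0.003,0.0691,-0.0853,0,0,0,255],[0.003,0.0775,-0.0955,0,0,0,255],[0.003,0.0775,-0.0955,0,0,0,255]]]'
python3 - <<'E'
from h import *
o=bot.get_obs();print(o['eef_pos'],o['ft_force'],o['grip_width'])
cv2.imwrite("pics/w7.png",bot.camera("wrist"))
E
```

```text
clock: 9.73
eef_pos: [0.6146, 0.2222, 0.1675]
tool_rot: [0.675, 0.653, 0.249, -0.235]
ft_force: [3.5, 3.3, -1.5]
grip_width: -0.0
[0.61455495 0.22222394 0.16753517] [ 3.51558686  3.30097483 -1.50082461] -3.3173920241953524e-05
```

```bash
python3 -m jog '[[[0,0.0025,-0.003,0,0,0,255],[0,0.0025,-0.003,0,0,0,255],[0,-0.0128,0.0153,0,0,0,255],[-0.001,-0.0257,0.0306,0,0,0,255],[-0.002,-0.045,0.0536,0,0,0,255],[-0.003,-0.064,0.0766,0,0,0,255],[-0.003,-0.084,0.1,0,0,0,255],[-0.003,-0.1,0.12,0,0,0,255],[-0.003,-0.115,0.135,0,0,0,255],[-0.003,-0.115,0.135,0,0,0,255]]]'
python3 - <<'E'
from h import *
o=bot.get_obs();print(o['eef_pos'],o['ft_force'])
w=bot.camera("wrist");s=bot.camera("scene")
a=np.zeros((600,800,3),np.uint8);a[:384,:512]=w;a[:280,512:800]=cv2.resize(s[90:230,260:404],None,fx=2,fy=2,interpolation=2)
a[384:600,:300]=cv2.resize(s[200:344,110:310],(300,216))
cv2.imwrite("pics/v8.png",a)
E
```

```text
clock: 10.62
eef_pos: [0.6134, 0.1031, 0.3075]
tool_rot: [0.676, 0.652, 0.251, -0.233]
ft_force: [0.2, -0.2, 0.7]
grip_width: -0.0001
[0.61336693 0.10306765 0.30753633] [ 0.21227353 -0.24190826  0.7398007 ]
```

View pics/v8.png

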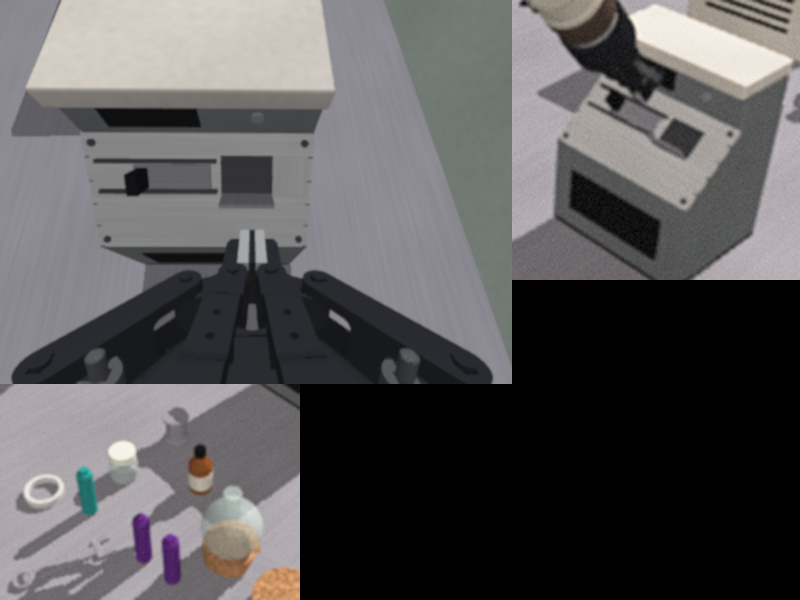

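```bash
python3 -c "
from h import *
print(bot.job_done(),bot.get_obs()['clock'])"
```

```text
the job is handed in; nothing more can be done
the job is handed in; nothing more can be done
```

I slid the bar aside, pushed the cartridge through the flap and handed the job in at about 10.7 s of the 56 s allowed. No verdict was given.

- **Bar:** I gripped the fin and slid it 67 mm, until it met its stop with about 8 N. The last picture shows it still aside.
- **Cartridge:** I gripped the grey steel one and pushed it through the flap, which pinched it half-way as the task warned. I let go, shut the fingers and pushed it on to about 42–45 mm past the face.
- **Last pictures:** The opening shows only the flat flap plate, as it did before insertion. The cartridge is gone from both the bench and the mouth. The visible bystanders look in place, and the arm was clear with almost no force.

**Not measured or not matching:**
- I judged the flap as shut, the cartridge as inside and the bystanders as unmoved by eye from the pictures only. The end cap was not in the final bench crop.
- The wrist and scene camera fixes of the box disagreed by about 4–5 mm. I went mostly with the wrist fix, which the bar's stop confirmed in x.
- During insertion the tool ran about 6 mm below the mouth centre, with about 10 N of force. That was inside the 9 mm clearance.

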